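# Complete the case layer and hold the squaring press at its mark

## Robot

A 7-joint arm with a two-finger parallel gripper is mounted at the origin on the work surface. World frame = base frame: x ahead of the robot, y to its left, z up, the work surface at z = 0. Lengths are in m, angles in degrees, forces in N, time in s.
With the tool pointing down it reaches from about 0.425 to 1.025 m from the base axis. Payload 3.6 kg.
Tool frame: the origin (TCP) lies midway between the tips of the shut fingers; the grasp point (between the pads) lies 19 mm behind it (bot.grasp_offset is the distance from the TCP to the grasp point, in m); z points along the fingers, y is the direction in which the jaws open and shut (so a half turn about z gives the same grasp; the last joint's range is limited). The gripper opens to 85 mm and grips with 20 to 120 N. Pads are 22 mm wide; open, the fingers measure 114 mm over their backs; the gripper's body (76 mm by 85 mm) begins 54 mm behind the grasp point. The pads swing forward as they close: fully open they stand 13 mm farther back than shut.
Start: joints at [-78.925, 33.873, 2.773, 92.16, -1.908, 54.013, -1.931], TCP at [0.205, 0.695, 0.231] pointing down, gripper open.
Joint ranges: [-153.93, 153.93], [-27.13, 128.08], [-72.61, 78.16], [10.71, 143.7], [-87.88, 267.88], [4.46, 118.87], [-176.78, 176.78]. Speed limits (degrees/s): [147.25, 147.25, 180, 180, 180, 180, 180].

## Interface

Orientations are given as [roll, pitch, yaw] about the fixed x, y, z axes, in that order (R = Rz(yaw) Ry(pitch) Rx(roll)).
In Python, from plant import bot, vision, order gives the robot as it stands.
- The arm moves only by the tool carry_out, never from a script. Its argument "rows" is a list of rows, each a list of 3 entries, a list of its own where there are three numbers: the shift along the world's x, y, z in units of 60 mm (1.0 is 60 mm), then the turn about the world's z in units of 5 degrees (1.0 is 5 degrees), then the opening, from 0 (shut) to 1 (fully open). In form: [[[dx, dy, dz], yaw, claw], ...]. A call has 1 to 8 rows; each row shifts and turns the commanded pose from where the row before left it; what a row does not reach is not made up. A row lasts 1/8 s, in which the tool goes at most 62.5 mm and 10.7 degrees, less where a joint would pass 70% of its speed; a pose out of reach is approached as far as the arm can. A call is refused whole if a number of a shift passes 1 or a number of a turn 1, either way. A call with a gripper value outside its range is refused whole. The fingers move at their own pace and stop on an object; the grip force is fixed at half the most. Time passes only in rows, so rows that do not move let the fingers close. It gives the time, the measured TCP pose, the force and the opening at its end, in the units of the state.
- bot.sense(): the state, without advancing time (a new reading comes with each control period).
- vision.grab_frame(name): name is "scene" or "top" or "wrist"; returns (picture, depth): 384x512x3 uint8, red, green, blue; 384x512 float32, m along the optical axis (not along the pixel's ray), 0 where there is no reading.
- vision.calibration(name): a dict with "fx", "fy", "cx", "cy" (pixels), "position" and "attitude" of the camera in the world; the wrist camera has in their place "T_tool_cam" (4x4, takes a point from camera to tool coordinates, whose origin is the TCP and whose axes are the flange's). Camera axes: x right, y up, looking along -z (the intrinsics and any distortion apply to the point x, -y, -z); pixel columns grow to the right and rows downward; lengths in m; the calibration is good to about 2 mm. A picture is of the moment at which its call begins: read the wrist's pose just before it. calibration takes no time and is no camera call.
- order.hand_in(): hands the job in, once; it reports no verdict.
The state is a dict: "time": time; "joint_pos": joint angles; "joint_velocities": joint speeds; "effort": joint torques, N m; "position": TCP position; "ee_rot": TCP orientation; "wrist_force": force on the tool from outside, world axes, zero at the start; "ft_torque": the same for the moment, N m; "grip_width": finger opening in m.
Only numpy, scipy, OpenCV 4.12 (cv2) and the standard library are available. Lean on these libraries where they do the work, as an engineer would, in place of code of your own. Each camera call takes 0.05 s, during which the arm holds its last target.

## Task

In the squaring jig two kit cases already lie on the slab; take the two standing on the bench by the ribs on their lids and lay them flat and square in the two empty places, so that the four cases form an interlocking pinwheel, each new case lying crosswise to the two that are there. Leave the spring-return press home until both are laid and let go; then draw its handle out, away from the fence, until the leading edge of the shoe under the handle meets the black line on the rail, and keep it there: finish while still holding the handle at the line, with the layer still flat and in pattern on the slab. Leave the bottle, the tip rack and the mouse alone.

Things in the scene. Friction and masses are not known exactly. Their poses are not given: they have to be found in the camera images.
- jig: Squaring jig fixed to the bench. Origin at bench height under the layer's centre; +y is the pull direction, z up. Pale slab 200 mm (x), y -149 to +95 mm, top at z 40. A dark fence stands across its +y end: 200 mm wide, inner face y = 81, outer y = 93, top z 75. Beyond it a rail 60 mm wide, 30 mm high runs on to y = 260.
- handle: Spring-return handle, sliding along the jig's +y; press bar, rod and shoe move with it. Origin: centre of its black crossbar, 70 mm long (jig x), 14 thick (y), z 60 to 100 above the bench, pinched from above across its thickness. Jig y = 150 mm home, 205 at the mark, 225 at the end stop. Spring pulls home with about 4 N at home, 10 N at the mark; pushing cases adds up to 8 N.
- press_face (a point): Middle of the pressing face of the press bar (170 mm wide along jig x, 12 mm thick, 42 to 76 mm above the bench) over the slab's -y end; at jig y = -128 mm when home, -73 mm at the mark, where it has nudged the layer together: 154 mm from bar to fence. The four cases jam about 4 mm further.
- shoe_edge (a point): Middle of the leading (+y) edge of the dark steel shoe under the handle (40 mm along x, 30 mm along y, top 45 mm above the bench). It moves with the press: jig y = 165 mm when home.
- mark (a point): The black line across the rail's top, 30 mm above the bench, at jig y = 220 mm: its edge nearest the fence.
- case_1: To be laid: grey kit case with a white lid, 90 (its x) x 60 (its y) x 50 mm high, with a grip rib standing on the lid's middle: 40 mm long (along the case's x), 16 mm wide, from 50 to 80 mm above the underside; about 0.25 kg, closed and rigid; a half turn changes nothing. Origin: centre of the underside, z up. Stands upright on the bench beside the jig's press-bar end.
- case_2: To be laid: like case_1. Stands upright on the bench beside the jig's press-bar end.
- case_3: Already lying on the slab in place_3, loose, its x along the jig's x. Like case_1.
- case_4: Already lying on the slab in place_4, loose, its x along the jig's x. Like case_1.
- place_1 (a point): Point on the slab's top (jig axes, z 40 mm above the bench): centre of the underside of a case laid in the first empty place, at jig (48, -33) mm; the case's x lies along the jig's y. With all four centred there are 6 mm gaps between neighbours. Either bench case may go to either empty place.
- place_2 (a point): Point on the slab's top (jig axes, z 40 mm above the bench): centre of the underside of a case laid in the second empty place, next to the fence, at jig (-48, 33) mm; the case's x lies along the jig's y; 3 mm from the fence.
- place_3 (a point): Point on the slab's top (jig axes, z 40 mm above the bench): centre of the underside of a case laid in the place at jig (-33, -48) mm, already filled.
- place_4 (a point): Point on the slab's top (jig axes, z 40 mm above the bench): centre of the underside of a case laid in the place at jig (33, 48) mm, next to the fence, already filled.
- bottle: Amber bottle, 56 mm wide, 110 mm high, on the robot's left; bystander. Origin: centre of the underside.
- tip_rack: Blue pipette-tip rack 120 x 80 x 45 mm, without a rib, at the outer right of the two bench cases; bystander. Origin: centre of the underside.
- mouse: Black computer mouse, 100 x 60 x 30 mm, at the far left of the rail; bystander. Origin: centre of the underside.

How it is judged (in metres and radians):
On the way:
1. both bench cases lie flat and square in the two empty places, let go, with the press still home (((horizontal distance between case_1 and place_1 below 0.014 m and z of case_1 in the frame of place_1 between -0.006 and 0.006 m and angle between the x axis of each of case_1, case_2 and the y axis of jig, either way round below 0.14 rad and angle between each of case_1, case_2's own z axis and vertical below 0.08 rad and horizontal distance between case_2 and place_2 below 0.014 m and z of case_2 in the frame of place_2 between -0.006 and 0.006 m) or (horizontal distance between case_1 and place_2 below 0.014 m and z of case_1 in the frame of place_2 between -0.006 and 0.006 m and angle between the x axis of each of case_1, case_2 and the y axis of jig, either way round below 0.14 rad and angle between each of case_1, case_2's own z axis and vertical below 0.08 rad and horizontal distance between case_2 and place_1 below 0.014 m and z of case_2 in the frame of place_1 between -0.006 and 0.006 m)) and horizontal distance between case_3 and place_3 below 0.014 m and z of case_3 in the frame of place_3 between -0.006 and 0.006 m and angle between the x axis of each of case_3, case_4 and the x axis of jig, either way round below 0.14 rad and angle between each of case_3, case_4's own z axis and vertical below 0.08 rad and horizontal distance between case_4 and place_4 below 0.014 m and z of case_4 in the frame of place_4 between -0.006 and 0.006 m and contact force between the fingers and case_1 below 0.2 N and contact force between the fingers and case_2 below 0.2 N and contact force between the fingers and case_3 below 0.2 N and contact force between the fingers and case_4 below 0.2 N and linear speed of each of case_1, case_2, case_3, case_4 below 0.02 m/s and y of shoe_edge in the frame of jig below 0.175 m), for 0.2 s.
At the end, for the whole second after the job is handed in: Fingers hold the handle (over 3 N), press at rest within 5 mm of the mark; all four cases at rest, untouched, flat on the slab (tilt under 0.08 rad), within 18 mm of their places (14 mm before the pull) and square to the jig within 0.14 rad, the two new ones crosswise (y of shoe_edge in the frame of jig between 0.215 and 0.225 m and linear speed of handle below 0.01 m/s and contact force between the fingers and handle above 3 N and ((horizontal distance between case_1 and place_1 below 0.018 m and z of case_1 in the frame of place_1 between -0.006 and 0.006 m and angle between the x axis of each of case_1, case_2 and the y axis of jig, either way round below 0.14 rad and angle between each of case_1, case_2's own z axis and vertical below 0.08 rad and horizontal distance between case_2 and place_2 below 0.018 m and z of case_2 in the frame of place_2 between -0.006 and 0.006 m) or (horizontal distance between case_1 and place_2 below 0.018 m and z of case_1 in the frame of place_2 between -0.006 and 0.006 m and angle between the x axis of each of case_1, case_2 and the y axis of jig, either way round below 0.14 rad and angle between each of case_1, case_2's own z axis and vertical below 0.08 rad and horizontal distance between case_2 and place_1 below 0.018 m and z of case_2 in the frame of place_1 between -0.006 and 0.006 m)) and horizontal distance between case_3 and place_3 below 0.018 m and z of case_3 in the frame of place_3 between -0.006 and 0.006 m and angle between the x axis of each of case_3, case_4 and the x axis of jig, either way round below 0.14 rad and angle between each of case_3, case_4's own z axis and vertical below 0.08 rad and horizontal distance between case_4 and place_4 below 0.018 m and z of case_4 in the frame of place_4 between -0.006 and 0.006 m and linear speed of each of case_1, case_2, case_3, case_4 below 0.02 m/s and contact force between the fingers and case_1 below 0.2 N and contact force between the fingers and case_2 below 0.2 N and contact force between the fingers and case_3 below 0.2 N and contact force between the fingers and case_4 below 0.2 N); the arm keeps its last pose, push and grip.
It fails at once if the bottle, tip rack or mouse is shifted by more than 20 mm (distance of any of bottle, tip_rack, mouse from where it was at the start of the episode above 0.02 m).
It fails at once if the press is drawn out more than 20 mm while a bench case is not yet on the slab (y of shoe_edge in the frame of jig above 0.185 m and z of any of case_1, case_2 in the frame of jig below 0.03 m).
It also fails if it takes over 61 s, if anything falls off the work surface, if the arm or the gripper's body presses on something with over 40 N, if the wrist force passes 120 N, or if a joint passes its speed limit or range.

## Working session

There is one attempt and no reset: what is moved stays moved. The work goes in short steps, Python scripts to look and compute and a tool call to move; the robot and the scene stay as the last step left them, time stands still between calls to the robot, and variables do not carry over. Pictures are saved under pics/ and viewed, and the job is handed in when it is done.

Besides the shell and the picture viewer there is one more tool, called after ">>>" by a JSON object that holds its "api" and its "payload". carry_out: Moves the arm, as the interface text tells. Its arguments: {"type":"object","properties":{"rows":{"type":"array"}},"required":["rows"]}

```bash
mkdir -p pics; ls; python3 - <<'E'
from plant import bot, vision, order
import cv2
print(bot.sense()); print(bot.grasp_offset)
for n in ["scene","top","wrist"]:
    p,d=vision.grab_frame(n); cv2.imwrite(f"pics/{n}0.png",p[:,:,::-1]); c=vision.calibration(n); print(n,c)
    import numpy as np; np.save(f"pics/{n}0.npy",d); print((d>0).mean())
E
```

```text
pics
{'time': 0.0, 'joint_pos': array([-78.92654907,  33.92515396,   2.76736644,  92.23877523,
        -1.90693818,  54.01204996,  -1.93324659]), 'joint_velocities': array([ 0.07366134, -0.06789828, -0.0415818 ,  0.01050745,  0.00175265,
       -0.14825535,  0.05842284]), 'effort': array([-4.14246151e-04, -5.48693204e+01,  1.54652584e+00, -1.98124409e+01,
        9.39863588e-03,  8.68317235e-03, -3.65363164e-06]), 'position': array([0.20482814, 0.69457944, 0.23013269]), 'ee_rot': array([-1.79870364e+02,  8.11937834e-03,  1.63572169e+02]), 'wrist_force': array([-0.18746552, -0.3762311 , -0.57973956]), 'ft_torque': array([ 0.02333582, -0.02892079, -0.01832264]), 'grip_width': 0.08555800349852404}
0.0187
scene {'fx': 377.0398173573506, 'fy': 377.0398173573506, 'cx': 253.40341500984198, 'cy': 198.8564721733835, 'position': array([1.03170438, 0.3838111 , 1.18836132]), 'attitude': array([ 31.04251869,   0.4957448 , 127.82188176])}
0.9959971110026041
top {'fx': 351.50631831513385, 'fy': 351.50631831513385, 'cx': 259.11492866716355, 'cy': 194.52533332619743, 'position': array([ 0.38554249, -0.04221001,  1.10823042]), 'attitude': array([ 7.64126310e+00, -5.54872202e-02, -9.08254909e+01])}
0.9958750406901041
wrist {'fx': 318.9836583190041, 'fy': 318.9836583190041, 'cx': 254.2427923096761, 'cy': 185.75032351310747, 'T_tool_cam': array([[-1.08486418e-03,  9.50391239e-01,  3.11055165e-01,
         8.04378309e-02],
       [ 9.99999369e-01,  9.40740425e-04,  6.13370406e-04,
         6.06724028e-04],
       [ 2.90319692e-04,  3.11055634e-01, -9.50391660e-01,
        -1.43160701e-01],
       [ 0.00000000e+00,  0.00000000e+00,  0.00000000e+00,
         1.00000000e+00]])}
0.9958699544270834
```

View pics/scene0.png

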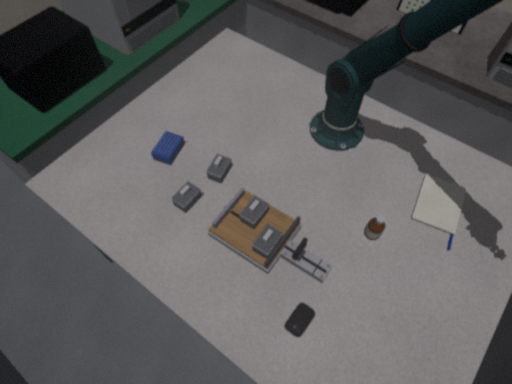

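View pics/top0.png

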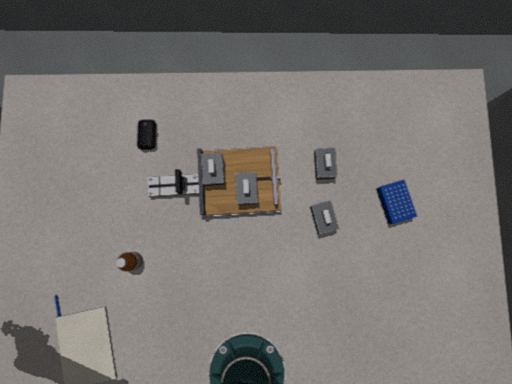

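The top view shows the rail and handle on the left (178,182) and the jig's slab at about (240,182). The bench cases are at (326,163) and (324,218), and the tip rack, mouse and bottle are clear of them. Next I measure with masks and the depth image.

```bash
cat > h.py <<'E'
import numpy as np, cv2
from scipy.spatial.transform import Rotation as R
def cam(vision,name,st=None):
    c=vision.calibration(name)
    if name=="wrist":
        T=np.eye(4);T[:3,:3]=R.from_euler('xyz',st['ee_rot'],degrees=True).as_matrix();T[:3,3]=st['position']
        T=T@c['T_tool_cam']
    else:
        T=np.eye(4);T[:3,:3]=R.from_euler('xyz',c['attitude'],degrees=True).as_matrix();T[:3,3]=c['position']
    return c,T
def cloud(c,T,d):
    v,u=np.mgrid[:d.shape[0],:d.shape[1]]
    P=np.stack([(u-c['cx'])/c['fx']*d,-(v-c['cy'])/c['fy']*d,-d],-1)
    return P@T[:3,:3].T+T[:3,3]
def ray(c,T,uv,z):
    uv=np.asarray(uv,float).reshape(-1,2)
    D=np.c_[(uv[:,0]-c['cx'])/c['fx'],-(uv[:,1]-c['cy'])/c['fy'],-np.ones(len(uv))]@T[:3,:3].T
    s=(z-T[2,3])/D[:,2]
    return T[:3,3]+D*s[:,None]
def rects(c,T,m,z,amin=15):
    out=[]
    cs,_=cv2.findContours(m.astype(np.uint8),cv2.RETR_EXTERNAL,cv2.CHAIN_APPROX_NONE)
    for k in cs:
        if cv2.contourArea(k)<amin: continue
        W=ray(c,T,k[:,0,:],z)[:,:2]
        r=cv2.minAreaRect((W*1000).astype(np.float32))
        mm=k[:,0,:].mean(0)
        out.append((mm.round(0),np.round(r[0],1),np.round(r[1],1),round(r[2],1)))
    return out
E
python3 - <<'E'
from plant import bot,vision
from h import *
d=np.load('pics/top0.npy');p=cv2.imread('pics/top0.png')
c,T=cam(vision,'top');P=cloud(c,T,d)
z=P[...,2];print(np.median(z[80:330,300:480]))
for v,u in [(163,326),(158,328),(218,324),(216,327),(165,212),(187,246),(150,240),(182,178),(182,200),(160,275),(200,397),(262,127),(133,147)]: print(u,v,P[v,u].round(3),p[v,u])
big=cv2.resize(p[110:260,110:430],None,fx=2.5,fy=2.5,interpolation=cv2.INTER_CUBIC);cv2.imwrite('pics/top0b.png',big)
m=(z>.04)&(z<.14);print('>40',*rects(c,T,m,.05),sep='\n')
E
```

```text
0.0005360313521920457
326 163 [ 0.616 -0.247  0.077] [136 134 136]
328 158 [ 0.63  -0.253  0.082] [172 173 174]
324 218 [ 0.453 -0.237  0.063] [79 76 79]
327 216 [ 0.457 -0.243  0.082] [171 171 172]
212 165 [0.606 0.089 0.119] [170 168 172]
246 187 [ 0.54  -0.008  0.119] [174 171 174]
240 150 [0.669 0.012 0.041] [ 60  95 126]
178 182 [0.561 0.19  0.102] [27 24 23]
200 182 [0.564 0.131 0.074] [73 66 67]
275 160 [ 0.628 -0.094  0.075] [ 80  99 123]
397 200 [ 0.505 -0.465  0.046] [110  57  33]
127 262 [0.334 0.334 0.09 ] [27 41 63]
147 133 [0.731 0.306 0.033] [30 24 26]
>40
(array([246., 366.]), array([33.1, -2.1]), array([159. ,  82.4]), 86.9)
(array([128., 261.]), array([333.9, 346.1]), array([61.9, 60. ]), 64.8)
(array([325., 217.]), array([ 457.3, -243.1]), array([91.1, 62.8]), 14.0)
(array([398., 201.]), array([ 501.6, -466.7]), array([118.9,  80.8]), 15.6)
(array([180., 181.]), array([572.9, 194.1]), array([75. , 33.6]), 1.0)
(array([326., 162.]), array([ 624.7, -253.1]), array([92.4, 63. ]), 1.5)
(array([241., 183.]), array([573.7,  15.3]), array([205.4, 250.8]), 0.5)
```

View pics/wrist0.png

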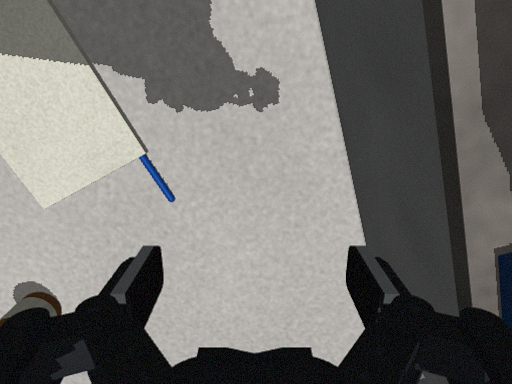

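View pics/top0b.png

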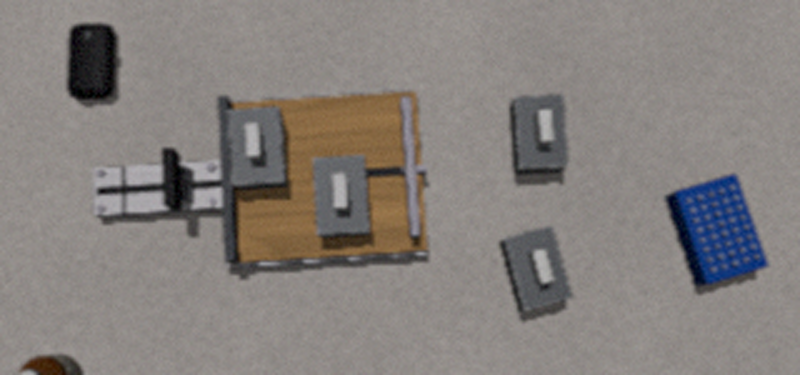

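```bash
cat > jig.py <<'E'
from plant import bot,vision
from h import *
def rgbd(n):
    st=bot.sense();p,d=vision.grab_frame(n);c,T=cam(vision,n,st);return p,d,c,T,cloud(c,T,d)
def topmeas(tag):
    p,d,c,T,P=rgbd('top');cv2.imwrite(f'pics/top{tag}.png',cv2.resize(p[90:270,90:450],None,fx=2.2,fy=2.2,interpolation=cv2.INTER_CUBIC)[:,:,::-1])
    x,y,z=P[...,0],P[...,1],P[...,2]
    roi=(x>.35)&(x<.75)&(y>-.4)&(y<.32)
    g=p.astype(int)
    for nm,m,h in [('ribs120',(z>.1125)&(z<.13)&roi,.12),('lids90',(z>.085)&(z<.1)&roi,.09),('benchrib80',(z>.07)&(z<.09)&roi&(y<-.15),.08),('benchlid50',(z>.045)&(z<.06)&roi&(y<-.15),.05),('bars76',(z>.066)&(z<.082)&roi&(y>-.15)&(y<.15),.0755),('handle',(z>.09)&(z<.105)&roi&(y>.15),.1),('slab',(z>.03)&(z<.13)&roi&(y<.15)&(y>-.15),.04)]:
        print(nm);print(*rects(c,T,m,h,6),sep='\n')
E
python3 - <<'E'
from jig import *
topmeas('1')
E
```

```text
ribs120
(array([246., 186.]), array([543.4,  -7.5]), array([40.7, 15.5]), 3.7)
(array([211., 166.]), array([603.2,  91.8]), array([41.1, 15.8]), 6.4)
lids90
(array([246., 188.]), array([543.8,  -7.7]), array([91.6, 61.4]), 2.8)
(array([178., 180.]), array([567.2, 192.9]), array([69.5, 16.3]), 4.4)
(array([212., 168.]), array([603.9,  91.9]), array([91.9, 61.6]), 3.3)
benchrib80
(array([327., 216.]), array([ 457.1, -242.6]), array([39.7, 17. ]), 13.7)
(array([328., 160.]), array([ 624.7, -253.2]), array([37.7, 16.9]), 4.0)
benchlid50
(array([325., 217.]), array([ 457.4, -243.3]), array([91.4, 61.8]), 13.6)
(array([326., 162.]), array([ 624.9, -253.6]), array([91.7, 62.2]), 1.2)
bars76
(array([274., 176.]), array([580.1, -90.9]), array([170.5,  12.3]), 2.8)
(array([201., 181.]), array([569.8, 129. ]), array([197.6,  13.2]), 3.1)
handle
(array([178., 180.]), array([565.5, 191.6]), array([68.3, 14.6]), 1.0)
slab
(array([237., 181.]), array([573.7,  18.9]), array([211.7, 259.4]), 0.7)
```

Everything agrees with the sizes given. The jig origin is at (573.8, 42.5) mm with yaw 2.8°; the ribs are at A (457, -243) yaw 13.7° and B (624.8, -253.3) yaw about 2°. I start moving towards A, keeping clear of the base.

>>> {"api": "carry_out", "payload": {"rows": [[[0.44, -0.62, 0], 0, 0.6], [[0.44, -0.62, 0], 0, 0.6], [[0.44, -0.62, 0], 0, 0.6], [[0.44, -0.62, 0], 0, 0.6], [[0.44, -0.62, 0], 0, 0.6], [[0.44, -0.62, 0], 0, 0.6], [[0.44, -0.62, 0], 0, 0.6], [[0.44, -0.62, 0], 0, 0.6]]}}

```text
time: 1.2
position: [0.417, 0.3965, 0.2313]
ee_rot: [180.0, 0.0, 163.6]
wrist_force: [-0.0, -0.6, -0.5]
grip_width: 0.0511
```

>>> {"api": "carry_out", "payload": {"rows": [[[0.44, -0.62, 0], 0, 0.6], [[0.44, -0.62, 0], 0, 0.6], [[0.44, -0.62, 0], 0, 0.6], [[0.44, -0.62, 0], 0, 0.6], [[-0.1, -0.8, 0], 0.6, 0.6], [[-0.1, -0.8, 0], 0.6, 0.6], [[-0.1, -0.8, 0], 0.6, 0.6], [[-0.1, -0.8, 0], 0.6, 0.6]]}}

```text
time: 2.2
position: [0.4976, 0.0554, 0.2314]
ee_rot: [-180.0, 0.0, 175.7]
wrist_force: [0.7, 0.0, -0.4]
grip_width: 0.0511
```

>>> {"api": "carry_out", "payload": {"rows": [[[-0.1, -0.8, 0], 0.6, 0.6], [[-0.1, -0.8, 0], 0.6, 0.6], [[-0.1, -0.8, 0], 0.6, 0.6], [[-0.1, -0.8, 0], 0.6, 0.6], [[-0.1, -0.8, 0], 0.6, 0.6], [[-0.1, -0.8, 0], 0.6, 0.6], [[0, 0, 0], 0, 0.6], [[0, 0, 0], 0, 0.6]]}}

```text
time: 3.2
position: [0.4617, -0.2306, 0.2312]
ee_rot: [180.0, -0.0, -166.5]
wrist_force: [-0.3, 0.5, -0.1]
grip_width: 0.0512
```

```bash
cat >> jig.py <<'E'
def wristmeas(tag,z0,z1,h,amin=100):
    p,d,c,T,P=rgbd('wrist');cv2.imwrite(f'pics/wrist{tag}.png',p[:,:,::-1])
    m=(P[...,2]>z0)&(P[...,2]<z1);m[:,:]&=True
    print(*rects(c,T,m,h,amin),sep='\n')
E
python3 - <<'E'
from jig import *
wristmeas('1',.068,.095,.08)
E
```

```text
(array([494., 328.]), array([585.2,  78.5]), array([67.4, 56.1]), 2.3)
(array([202., 300.]), array([ 619.7, -251.6]), array([48.5, 14.9]), 1.5)
(array([443., 270.]), array([527.1,  -6.2]), array([68.1, 77.8]), 2.5)
(array([366., 252.]), array([522.7, -96. ]), array([65.1, 14.9]), 3.0)
(array([243., 160.]), array([ 455.3, -242.3]), array([40.8, 15.1]), 13.3)
```

View pics/wrist1.png

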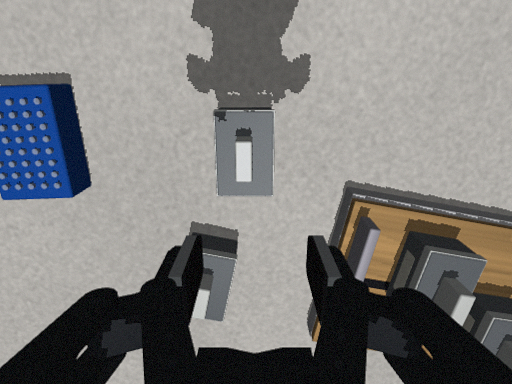

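The wrist view shows rib A, white, at (243,160) and square between the fingers. Its position agrees with the top view within 2 mm. I descend and grip.

>>> {"api": "carry_out", "payload": {"rows": [[[-0.09, -0.2, -0.45], 0, 0.6], [[0, 0, -0.65], 0, 0.6], [[0, 0, -0.65], 0, 0.6], [[0, 0, -0.65], 0, 0.6], [[0, 0, -0.55], 0, 0.6], [[0, 0, 0], 0, 0.6], [[0, 0, 0], 0, 0], [[0, 0, 0], 0, 0]]}}

```text
time: 4.25
position: [0.4576, -0.243, 0.0558]
ee_rot: [-179.9, 0.1, -166.4]
wrist_force: [1.5, -0.4, -1.1]
grip_width: 0.0154
```

>>> {"api": "carry_out", "payload": {"rows": [[[0, 0, 0], 0, 0], [[0, 0, 0], 0, 0], [[0, 0, 0.1], 0, 0], [[0, 0, 0.3], 0, 0], [[0, 0, 0.5], 0, 0], [[0, 0, 0.6], 0, 0], [[0, 0, 0.6], 0, 0], [[0, 0, 0.4], 0, 0]]}}

```text
time: 5.25
position: [0.4562, -0.2432, 0.2062]
ee_rot: [-179.9, 0.1, -166.5]
wrist_force: [-0.1, 0.1, -2.8]
grip_width: 0.015
```

>>> {"api": "carry_out", "payload": {"rows": [[[0.05, 0.25, 0.05], -1, 0], [[0.05, 0.25, 0.05], -1, 0], [[0.05, 0.25, 0.05], -1, 0], [[0.05, 0.25, 0.05], -1, 0], [[0.06, 0.25, 0], -1, 0], [[0.06, 0.25, 0], -1, 0], [[0.06, 0.25, 0], -1, 0], [[0.06, 0.25, 0], -1, 0]]}}

```text
time: 6.25
position: [0.4821, -0.1225, 0.2163]
ee_rot: [-180.0, -0.0, 153.4]
wrist_force: [0.3, -0.6, -1.8]
grip_width: 0.0145
```

>>> {"api": "carry_out", "payload": {"rows": [[[0.05, 0.25, 0], -1, 0], [[0.05, 0.25, 0], -1, 0], [[0.05, 0.25, 0], -1, 0], [[0.05, 0.25, 0], -1, 0], [[0.05, 0.25, 0], -1, 0], [[0.05, 0.25, 0], -1, 0], [[0.05, 0.25, 0], -1, 0], [[0.05, 0.25, 0], -1, 0]]}}

```text
time: 7.25
position: [0.5061, -0.0027, 0.2164]
ee_rot: [-180.0, -0.0, 113.4]
wrist_force: [-0.6, 0.2, -2.2]
grip_width: 0.0151
```

>>> {"api": "carry_out", "payload": {"rows": [[[0.06, 0.25, 0], -1, 0], [[0.06, 0.25, 0], -1, 0], [[0.06, 0.25, 0], -1, 0], [[0.06, 0.25, 0], -1, 0], [[0.05, 0.2, 0], -0.15, 0], [[0, 0, 0], 0, 0]]}}

```text
time: 8.0
position: [0.5242, 0.07, 0.2163]
ee_rot: [-180.0, -0.0, 93.0]
wrist_force: [0.1, -1.1, -1.8]
grip_width: 0.0147
```

```bash
python3 - <<'E'
from jig import *
st=bot.sense();print(st['position'],st['ee_rot'],st['grip_width'])
wristmeas('2',.105,.135,.12)
p,d,c,T,P=rgbd('wrist')
z=P[...,2]
for h0,h1,h in [(.165,.19,0),(.195,.222,0)]:
    m=(z>h0)&(z<h1); hh=np.median(z[m]); print(h0,hh,*rects(c,T,m,hh,300),sep='\n')
topmeas('2')
E
```

```text
[0.52420048 0.0700407  0.21626363] [-1.79990974e+02 -1.90119743e-02  9.29929266e+01] 0.014748298901300697
(array([357., 161.]), array([601.3,  96.3]), array([42.9, 18.6]), 4.3)
0.165
0.17866902622737252
(array([255., 144.]), array([521.6, 115.1]), array([62. ,  5.2]), 2.8)
0.195
0.21096947829711518
(array([255., 208.]), array([522.9,  84.5]), array([60.8, 68.4]), 2.8)
ribs120
(array([246., 186.]), array([544.4,  -7.5]), array([38.6, 15.6]), 4.1)
lids90
(array([246., 187.]), array([543.9,  -7.7]), array([91.4, 61.3]), 2.8)
(array([221., 160.]), array([626.9,  66.2]), array([ 5.9, 48.5]), 90.0)
benchrib80
(array([328., 160.]), array([ 624.8, -252.8]), array([17.9, 36.7]), 89.2)
benchlid50
(array([326., 162.]), array([ 624.9, -253.5]), array([92.1, 62. ]), 1.5)
bars76
(array([202., 209.]), array([486.3, 123.8]), array([29.7, 11.8]), 0.4)
(array([274., 176.]), array([580.2, -90.8]), array([170.3,  12.4]), 2.8)
handle

slab
(array([244., 186.]), array([575. ,  13.6]), array([207.2, 249. ]), 1.6)
```

View pics/wrist2.png

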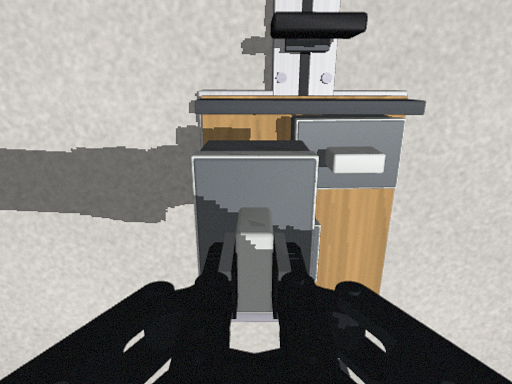

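```bash
python3 - <<'E'
from jig import *
p,d,c,T,P=rgbd('wrist')
z=P[...,2];x=P[...,0];y=P[...,1]
m=(z>.206)&(z<.216); m=cv2.morphologyEx(m.astype(np.uint8),cv2.MORPH_OPEN,np.ones((3,3)));print(*rects(c,T,m,.211,300),sep='\n')
Q=P[m>0];print(np.percentile(Q[:,1],[99,99.9]),np.percentile(Q[:,0],[.5,99.5]))
m=(z>.068)&(z<.08)&(y>.1);print('fence',*rects(c,T,m,.075,100),sep='\n')
m=(z>.085)&(z<.095)&(y>.0);print('lid4',*rects(c,T,m,.09,300),sep='\n')
m=(z>.094)&(z<.106)&(y>.15);print('handle',*rects(c,T,m,.1,100),sep='\n')
E
```

```text
(array([255., 208.]), array([522.8,  83.2]), array([60.8, 66.3]), 2.7)
[0.11566392 0.11643861] [0.49173643 0.5538274 ]
fence
(array([310., 104.]), array([568.8, 132.1]), array([199.7,  11.8]), 2.7)
lid4
(array([353., 147.]), array([603. ,  95.1]), array([91.3, 61.7]), 3.6)
handle
(array([320.,  19.]), array([565.2, 194. ]), array([69.5, 14.4]), 2.7)
```

>>> {"api": "carry_out", "payload": {"rows": [[[0, 0.06, -0.3], 0, 0], [[0, 0, -0.5], 0, 0], [[0, 0, -0.3], 0, 0], [[0, 0, 0], 0, 0], [[0, 0, 0], 0, 0]]}}

```text
time: 8.82
position: [0.5249, 0.0721, 0.151]
ee_rot: [179.9, 0.0, 92.8]
wrist_force: [-0.2, -0.1, -1.7]
grip_width: 0.0149
```

```bash
python3 - <<'E'
from jig import *
st=bot.sense();print(st['position'],st['ee_rot'],st['grip_width'])
p,d,c,T,P=rgbd('wrist');cv2.imwrite('pics/wrist3.png',p[:,:,::-1])
z=P[...,2];x=P[...,0];y=P[...,1]
h=st['position'][2]-.0054
m=(z>h-.005)&(z<h+.005); m=cv2.morphologyEx(m.astype(np.uint8),cv2.MORPH_OPEN,np.ones((3,3)));print(*rects(c,T,m,h,300),sep='\n')
m=(z>.068)&(z<.08)&(y>.1);print('fence',*rects(c,T,m,.075,100),sep='\n')
m=(z>.085)&(z<.095)&(y>.0);print('lid4',*rects(c,T,m,.09,300),sep='\n')
m=(z>.094)&(z<.106)&(y>.15);print('handle',*rects(c,T,m,.1,100),sep='\n')
p,d,c,T,P=rgbd('scene');cv2.imwrite('pics/scene3.png',cv2.resize(p[140:310,160:380],None,fx=3,fy=3,interpolation=cv2.INTER_CUBIC)[:,:,::-1])
z=P[...,2];y=P[...,1];x=P[...,0]
roi=(x>.4)&(x<.75)&(y>-.13)&(y<.3)
for n,a,b,hh in [('held',h-.005,h+.005,h),('fence',.07,.08,.075),('lids',.085,.095,.09),('handle',.095,.105,.1)]:
  m=(z>a)&(z<b)&roi;print(n,*rects(c,T,m,hh,6),sep='\n')
E
```

```text
[0.52490058 0.07209169 0.15097777] [1.79930308e+02 1.90616724e-03 9.27744201e+01] 0.014868022951339226
(array([255., 208.]), array([523.8,  87.1]), array([60.9, 66.4]), 2.7)
fence
(array([324., 116.]), array([568.7, 132.4]), array([199.8,  12.5]), 2.9)
(array([326.,  25.]), array([564.6, 187.7]), array([ 5.4, 68.4]), 89.4)
lid4
(array([325., 273.]), array([578.4,  18.4]), array([18.3, 24.1]), 2.8)
(array([376., 173.]), array([602.7,  95.3]), array([91.5, 61.9]), 3.6)
handle
(array([339.,   9.]), array([565.1, 191.4]), array([69.2,  9.7]), 2.7)
held
(array([277., 212.]), array([525.6,  74.9]), array([62.2, 92. ]), 2.9)
fence
(array([281., 241.]), array([569. , 126.6]), array([199.1,  28.2]), 1.7)
(array([228., 206.]), array([580.2, -86.9]), array([169.8,  14.2]), 2.8)
lids
(array([267., 238.]), array([604.5,  95.5]), array([92.9, 61.7]), 3.4)
(array([253., 209.]), array([545.2,  -3.7]), array([94.8, 62.5]), 2.8)
handle
(array([300., 246.]), array([566.8, 195.8]), array([70.2, 14.3]), 2.9)
```

View pics/scene3.png

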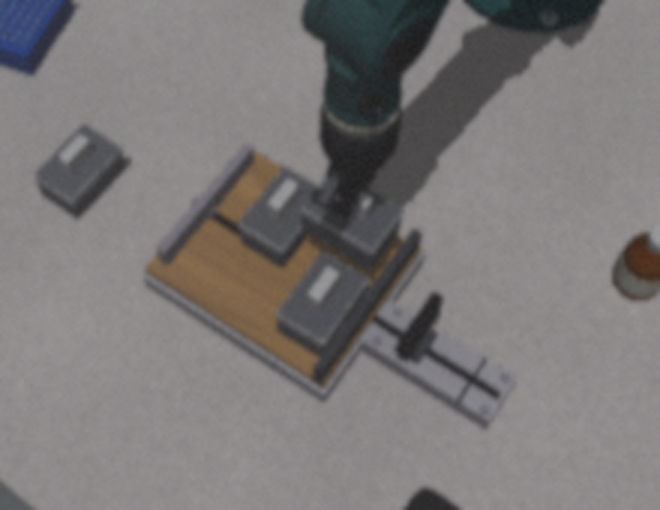

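View pics/wrist3.png

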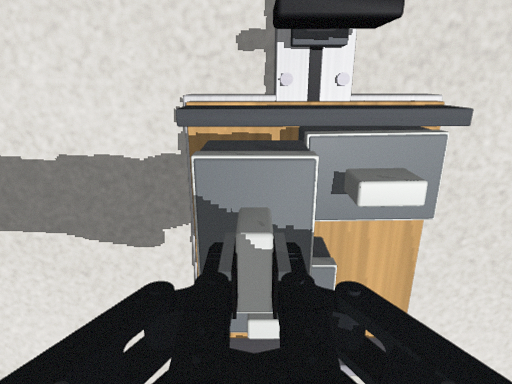

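Scene and wrist views agree that the held case needs about +1.8 mm in y and -0.8 mm in x. I lower it.

>>> {"api": "carry_out", "payload": {"rows": [[[-0.01, 0.03, 0], 0, 0], [[0, 0, -0.3], 0, 0], [[0, 0, -0.3], 0, 0], [[0, 0, -0.2], 0, 0], [[0, 0, -0.1], 0, 0], [[0, 0, 0], 0, 0], [[0, 0, 0], 0, 0]]}}

```text
time: 9.8
position: [0.524, 0.0743, 0.0967]
ee_rot: [180.0, 0.0, 92.8]
wrist_force: [1.0, 0.1, -1.0]
grip_width: 0.015
```

>>> {"api": "carry_out", "payload": {"rows": [[[0, 0, -0.02], 0, 0], [[0, 0, 0], 0, 0]]}}

```text
time: 10.05
position: [0.5241, 0.0745, 0.0958]
ee_rot: [179.9, -0.0, 92.8]
wrist_force: [-0.5, 0.7, 5.1]
grip_width: 0.0146
```

Touchdown at 5 N. I release, lift and head for B.

>>> {"api": "carry_out", "payload": {"rows": [[[0, 0, 0], 0, 0.5], [[0, 0, 0], 0, 0.5], [[0, 0, 0], 0, 0.5], [[0, 0, 0.2], 0, 0.5], [[0, 0, 0.5], 0, 0.5], [[0, 0, 0.6], 0, 0.5], [[0, 0, 0.5], 0, 0.5], [[0, 0, 0.4], 0, 0.5]]}}

```text
time: 11.05
position: [0.5239, 0.0743, 0.2291]
ee_rot: [179.9, -0.0, 92.8]
wrist_force: [-0.0, 1.0, 0.0]
grip_width: 0.0425
```

```bash
python3 - <<'E'
from jig import *
topmeas('4')
p,d,c,T,P=rgbd('scene');
z=P[...,2];y=P[...,1];x=P[...,0]
roi=(x>.4)&(x<.75)&(y>-.35)&(y<.3)
for n,a,b,hh in [('ribs',.112,.125,.12),('lids',.085,.095,.09),('benchrib',.07,.085,.08),('benchlid',.045,.055,.05)]:
  m=(z>a)&(z<b)&roi;print(n,*rects(c,T,m,hh,6),sep='\n')
E
```

```text
ribs120
(array([221., 193.]), array([525.5,  64.4]), array([20. , 14.3]), 89.2)
(array([246., 186.]), array([544.4,  -7.5]), array([38.5, 15.5]), 3.7)
lids90
(array([225., 194.]), array([526.5,  57.4]), array([58.3, 61.9]), 89.7)
(array([246., 187.]), array([543.8,  -7.7]), array([91.6, 61.4]), 2.8)
(array([221., 167.]), array([605.6,  70.6]), array([90.9, 19.2]), 3.5)
benchrib80
(array([328., 160.]), array([ 623.6, -253.1]), array([39.8, 17.2]), 4.0)
benchlid50
(array([326., 162.]), array([ 625.1, -253.3]), array([91.7, 62.4]), 1.5)
bars76
(array([201., 206.]), array([496.8, 123.9]), array([50.7, 11.8]), 0.5)
(array([274., 176.]), array([580.1, -90.8]), array([170.5,  12.3]), 2.8)
handle

slab
(array([239., 186.]), array([573. ,  14.4]), array([204.7, 251. ]), 2.7)
ribs
(array([267., 234.]), array([605.,  96.]), array([42.3, 16.7]), 3.0)
(array([277., 213.]), array([526.2,  77. ]), array([19.7, 40.7]), 2.5)
(array([254., 204.]), array([544.5,  -3.1]), array([41.7, 18.4]), 3.2)
lids
(array([265., 221.]), array([574.2,  46.1]), array([158.8, 159.2]), 2.9)
benchrib
(array([277., 240.]), array([569.8, 130.9]), array([ 76.9, 190.3]), 74.6)
(array([257., 219.]), array([568. ,  16.9]), array([62.6, 97.5]), 49.0)
(array([228., 206.]), array([582.2, -84.7]), array([169. ,  14.5]), 2.6)
(array([184., 189.]), array([ 626.4, -248.3]), array([41.3, 19.7]), 1.0)
benchlid
(array([301., 254.]), array([566.6, 205.8]), array([35.9,  9.3]), 1.5)
(array([249., 224.]), array([5.861e+02, 4.000e-01]), array([18.7, 61.1]), 18.2)
(array([226., 214.]), array([596.2, -81.7]), array([ 13. , 136.5]), 89.0)
(array([186., 193.]), array([ 625.7, -249.5]), array([91.8, 63.3]), 1.1)
```

Case A lies at its place within about 1 mm by the scene camera. Next is B.

>>> {"api": "carry_out", "payload": {"rows": [[[0.09, -0.3, 0], 1, 0.6], [[0.09, -0.3, 0], 1, 0.6], [[0.09, -0.3, 0], 1, 0.6], [[0.09, -0.3, 0], 1, 0.6], [[0.09, -0.3, 0], 1, 0.6], [[0.09, -0.3, 0], 1, 0.6], [[0.09, -0.3, 0], 1, 0.6], [[0.09, -0.3, 0], 1, 0.6]]}}

```text
time: 12.15
position: [0.5663, -0.0702, 0.2263]
ee_rot: [-179.9, -0.1, 133.0]
wrist_force: [0.3, 0.5, -0.1]
grip_width: 0.0512
```

>>> {"api": "carry_out", "payload": {"rows": [[[0.09, -0.3, 0], 1, 0.6], [[0.09, -0.3, 0], 1, 0.6], [[0.09, -0.3, 0], 1, 0.6], [[0.09, -0.3, 0], 1, 0.6], [[0.09, -0.3, 0], 1, 0.6], [[0.09, -0.3, 0], 1, 0.6], [[0.09, -0.3, 0], 1, 0.6], [[0.09, -0.3, 0], 1, 0.6]]}}

```text
time: 13.15
position: [0.6095, -0.214, 0.226]
ee_rot: [180.0, -0.1, 173.0]
wrist_force: [-0.5, -0.4, -0.2]
grip_width: 0.0515
```

>>> {"api": "carry_out", "payload": {"rows": [[[0.09, -0.3, 0], 1, 0.6], [[0.09, -0.3, 0], 0.7, 0.6], [[0, 0, 0], 0, 0.6], [[0, 0, 0], 0, 0.6]]}}

```text
time: 13.65
position: [0.6203, -0.2485, 0.2264]
ee_rot: [179.9, -0.1, -178.7]
wrist_force: [0.6, 0.6, 0.7]
grip_width: 0.0511
```

```bash
python3 - <<'E'
from jig import *
st=bot.sense();print(st['position'],st['ee_rot'],st['grip_width'])
wristmeas('5',.068,.09,.08)
E
```

```text
[ 0.62029725 -0.24853659  0.22637283] [ 1.79922982e+02 -7.99947829e-02 -1.78708133e+02] 0.05112120448001617
(array([250., 174.]), array([ 623.4, -252. ]), array([41.3, 15.8]), 1.4)
(array([500.,  99.]), array([547.1, -36.7]), array([94.3, 25.3]), 10.2)
(array([427., 121.]), array([578.7, -93.7]), array([166.2,  15.7]), 2.8)
```

View pics/wrist5.png

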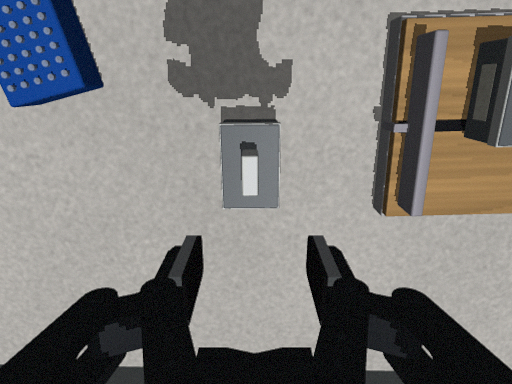

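>>> {"api": "carry_out", "payload": {"rows": [[[0.08, -0.05, -0.37], 0, 0.6], [[0, 0, -0.65], 0, 0.6], [[0, 0, -0.65], 0, 0.6], [[0, 0, -0.65], 0, 0.6], [[0, 0, -0.55], 0, 0.6], [[0, 0, 0], 0, 0.6], [[0, 0, 0], 0, 0], [[0, 0, 0], 0, 0]]}}

```text
time: 14.7
position: [0.6269, -0.2529, 0.0565]
ee_rot: [-179.9, 0.2, -178.7]
wrist_force: [-1.7, 2.9, 5.0]
grip_width: 0.0154
```

>>> {"api": "carry_out", "payload": {"rows": [[[0, 0, 0], 0, 0], [[0, 0, 0], 0, 0], [[0, 0, 0.1], 0, 0], [[0, 0, 0.3], 0, 0], [[0, 0, 0.5], 0, 0], [[0, 0, 0.6], 0, 0], [[0, 0, 0.6], 0, 0], [[0, 0, 0.4], 0, 0]]}}

```text
time: 15.7
position: [0.6258, -0.2529, 0.2076]
ee_rot: [-180.0, 0.1, -178.7]
wrist_force: [0.1, -0.2, -3.3]
grip_width: 0.015
```

>>> {"api": "carry_out", "payload": {"rows": [[[0, 0.25, 0.02], -1, 0], [[0, 0.25, 0.02], -1, 0], [[0, 0.25, 0.02], -1, 0], [[0, 0.25, 0.02], -1, 0], [[0, 0.25, 0], -1, 0], [[0, 0.25, 0], -1, 0], [[0, 0.25, 0], -1, 0], [[0, 0.25, 0], -1, 0]]}}

```text
time: 16.7
position: [0.625, -0.1319, 0.2102]
ee_rot: [180.0, -0.0, 141.2]
wrist_force: [-0.2, -0.3, -3.7]
grip_width: 0.0146
```

>>> {"api": "carry_out", "payload": {"rows": [[[0, 0.25, 0], -1, 0], [[0, 0.25, 0], -1, 0], [[0, 0.25, 0], -1, 0], [[0, 0.25, 0], -1, 0], [[0, 0.25, 0], -1, 0], [[0, 0.25, 0], -1, 0], [[0, 0.25, 0], -1, 0], [[0, 0.25, 0], -1, 0]]}}

```text
time: 17.7
position: [0.625, -0.0118, 0.2102]
ee_rot: [-180.0, -0.1, 101.2]
wrist_force: [-0.2, -1.0, -3.3]
grip_width: 0.0144
```

>>> {"api": "carry_out", "payload": {"rows": [[[-0.02, 0.25, 0], -1, 0], [[-0.02, 0.2, 0], -0.7, 0], [[0, 0, -0.3], 0, 0], [[0, 0, -0.4], 0, 0], [[0, 0, -0.2], 0, 0], [[0, 0, 0], 0, 0], [[0, 0, 0], 0, 0]]}}

```text
time: 18.58
position: [0.6238, 0.0138, 0.1562]
ee_rot: [179.9, 0.0, 92.8]
wrist_force: [0.2, 0.3, -2.9]
grip_width: 0.015
```

```bash
cat > held.py <<'E'
from jig import *
import sys
tag=sys.argv[1]
st=bot.sense();print(st['position'],st['ee_rot'],st['grip_width'])
p,d,c,T,P=rgbd('wrist');cv2.imwrite(f'pics/wrist{tag}.png',p[:,:,::-1])
z=P[...,2];x=P[...,0];y=P[...,1]
h=st['position'][2]-.0054
m=(z>h-.005)&(z<h+.005); m=cv2.morphologyEx(m.astype(np.uint8),cv2.MORPH_OPEN,np.ones((3,3)));print('w held',*rects(c,T,m,h,300),sep='\n')
m=(z>.085)&(z<.095)&(y>.0);print('w lids',*rects(c,T,m,.09,300),sep='\n')
p,d,c,T,P=rgbd('scene');cv2.imwrite(f'pics/scene{tag}.png',cv2.resize(p[140:310,160:380],None,fx=3,fy=3,interpolation=cv2.INTER_CUBIC)[:,:,::-1])
z=P[...,2];y=P[...,1];x=P[...,0]
roi=(x>.4)&(x<.75)&(y>-.13)&(y<.3)
for n,a,b,hh in [('held',h-.005,h+.005,h),('ribs',.112,.125,.12),('fence/bar',.07,.08,.075),('lids',.085,.095,.09),('handle',.095,.105,.1)]:
  m=(z>a)&(z<b)&roi;print(n,*rects(c,T,m,hh,6),sep='\n')
E
python3 held.py 6
```

```text
[0.62380069 0.01382475 0.156171  ] [1.79940730e+02 1.34167497e-02 9.27949810e+01] 0.01502476402381186
w held
(array([254., 206.]), array([622.6,  29.6]), array([60.6, 66.8]), 2.8)
w lids
(array([135., 197.]), array([539.1,  12.1]), array([83.4, 29.1]), 2.7)
(array([104.,  97.]), array([525.2,  76.2]), array([62.7, 90.4]), 2.8)
(array([229.,  75.]), array([603.5,  94.6]), array([90.9, 61.1]), 3.5)
held
(array([245., 224.]), array([624.5,  17.8]), array([62.6, 90.8]), 2.3)
ribs
(array([268., 234.]), array([604.4,  96.6]), array([40.1, 18.1]), 3.0)
(array([245., 232.]), array([643.5,  32.8]), array([ 48.8, 101.6]), 37.6)
(array([277., 213.]), array([525.3,  76.9]), array([17.9, 40.7]), 2.8)
(array([255., 204.]), array([544.9,  -1.2]), array([42.6, 15.3]), 7.6)
fence/bar
(array([277., 242.]), array([568.1, 132.1]), array([ 72.5, 190.7]), 74.6)
(array([222., 213.]), array([616.9, -84.9]), array([96.1, 14.3]), 2.7)
lids
(array([267., 221.]), array([574. ,  51.8]), array([158.6, 148.9]), 3.2)
handle
(array([300., 246.]), array([566.8, 195.7]), array([70.2, 14.2]), 2.9)
```

View pics/scene6.png

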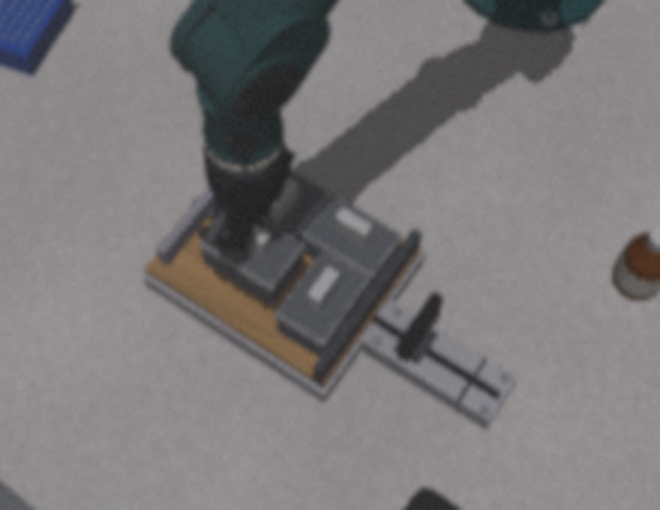

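View pics/wrist6.png

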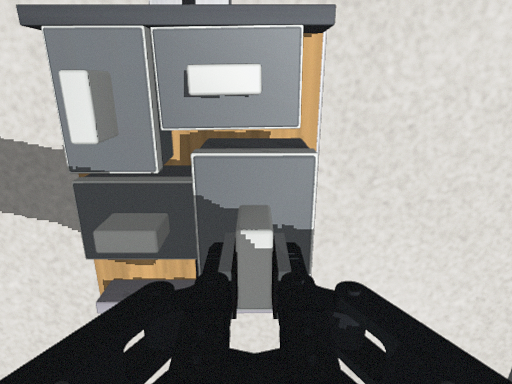

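>>> {"api": "carry_out", "payload": {"rows": [[[-0.01, -0.05, 0], 0, 0], [[0, 0, -0.3], 0, 0], [[0, 0, -0.3], 0, 0], [[0, 0, -0.25], 0, 0], [[0, 0, -0.11], 0, 0], [[0, 0, 0], 0, 0], [[0, 0, 0], 0, 0]]}}

```text
time: 19.55
position: [0.6231, 0.0113, 0.0981]
ee_rot: [180.0, 0.0, 92.8]
wrist_force: [-0.3, -0.1, -3.1]
grip_width: 0.0146
```

>>> {"api": "carry_out", "payload": {"rows": [[[0, 0, -0.03], 0, 0], [[0, 0, 0], 0, 0]]}}

```text
time: 19.8
position: [0.6232, 0.0115, 0.0967]
ee_rot: [179.9, -0.0, 92.8]
wrist_force: [-0.2, -0.0, -0.7]
grip_width: 0.0148
```

>>> {"api": "carry_out", "payload": {"rows": [[[0, 0, -0.01], 0, 0], [[0, 0, 0], 0, 0], [[0, 0, 0], 0, 0.5], [[0, 0, 0], 0, 0.5], [[0, 0, 0], 0, 0.5], [[0, 0, 0.2], 0, 0.5], [[0, 0, 0.5], 0, 0.5], [[0, 0, 0.6], 0, 0.5]]}}

```text
time: 20.8
position: [0.6223, 0.0113, 0.1746]
ee_rot: [-179.9, 0.0, 92.8]
wrist_force: [0.4, -0.3, -0.3]
grip_width: 0.0427
```

>>> {"api": "carry_out", "payload": {"rows": [[[0, 0, 0.5], 0, 0.6], [[-0.1, 0.3, 0], 1, 0.6], [[-0.1, 0.3, 0], 1, 0.6], [[-0.1, 0.3, 0], 1, 0.6], [[-0.1, 0.3, 0], 1, 0.6], [[-0.1, 0.3, 0], 1, 0.6], [[-0.1, 0.3, 0], 1, 0.6], [[-0.1, 0.3, 0], 1, 0.6]]}}

```text
time: 21.8
position: [0.5807, 0.1377, 0.2045]
ee_rot: [180.0, 0.0, 128.0]
wrist_force: [0.7, -0.7, 0.0]
grip_width: 0.0514
```

>>> {"api": "carry_out", "payload": {"rows": [[[-0.02, 0.085, 0], 1, 0.5], [[-0.02, 0.085, 0], 1, 0.5], [[-0.02, 0.085, 0], 1, 0.5], [[-0.02, 0.085, 0], 1, 0.5], [[-0.02, 0.085, 0], 1, 0.5], [[-0.02, 0.085, 0], 1, 0.5], [[-0.02, 0.085, 0], 1, 0.5], [[-0.02, 0.085, 0], 1, 0.5]]}}

```text
time: 22.8
position: [0.5713, 0.178, 0.2045]
ee_rot: [180.0, 0.1, 168.0]
wrist_force: [-0.1, -1.5, 0.7]
grip_width: 0.0424
```

>>> {"api": "carry_out", "payload": {"rows": [[[-0.02, 0.085, 0], 1, 0.5], [[-0.02, 0.085, 0], 1, 0.5], [[-0.02, 0.085, 0], 1, 0.5], [[0, 0, 0], 0, 0.5], [[0, 0, 0], 0, 0.5]]}}

```text
time: 23.42
position: [0.5677, 0.193, 0.2041]
ee_rot: [-180.0, 0.0, -177.3]
wrist_force: [0.3, -0.5, 0.2]
grip_width: 0.0427
```

```bash
cat > chk.py <<'E'
from jig import *
import sys
tag=sys.argv[1]
st=bot.sense();print(st['position'],st['ee_rot'],st['grip_width'])
for cn in ['wrist','scene','top']:
  p,d,c,T,P=rgbd(cn);
  if cn=='wrist': cv2.imwrite(f'pics/wrist{tag}.png',p[:,:,::-1])
  if cn=='scene':cv2.imwrite(f'pics/scene{tag}.png',cv2.resize(p[160:290,190:350],None,fx=4.5,fy=4.5,interpolation=cv2.INTER_CUBIC)[:,:,::-1])
  z=P[...,2];y=P[...,1];x=P[...,0]
  roi=(x>.4)&(x<.75)&(y>-.13)&(y<.32)
  print('==',cn)
  for n,a,b,hh in [('ribs',.112,.125,.12),('lids',.085,.095,.09),('bar',.07,.08,.0755),('handle',.095,.105,.1)]:
    m=(z>a)&(z<b)&roi
    if n=='handle': m&=y>.14
    print(n,*rects(c,T,m,hh,100 if cn=='wrist' else 6),sep='\n')
E
python3 chk.py 7
```

```text
[0.56768824 0.19301006 0.20411069] [-1.79983265e+02  3.43017005e-02 -1.77281179e+02] 0.0427412291349737
== wrist
ribs
(array([ 30., 245.]), array([619.6,  16.8]), array([18.8, 45.4]), 2.7)
(array([128., 227.]), array([600.9,  96.6]), array([41.4, 19.3]), 3.3)
(array([ 93., 126.]), array([522.5,  77.7]), array([16.1, 42.8]), 2.7)
lids
(array([ 51., 231.]), array([620.6,  15.5]), array([62.6, 93.5]), 2.7)
(array([139., 210.]), array([601.9,  95.6]), array([92.3, 62.7]), 3.5)
(array([ 28., 142.]), array([542.,   2.]), array([90.3, 54.8]), 2.7)
(array([110., 119.]), array([523.3,  76.8]), array([61.3, 92.3]), 2.8)
bar
(array([ 66., 173.]), array([573.5,  26.9]), array([25.9,  5.7]), 1.1)
(array([161., 185.]), array([585.3, 114.5]), array([102. ,  47.9]), 37.8)
(array([183., 146.]), array([553.4, 131.9]), array([168.7,  13. ]), 2.8)
handle
(array([256., 179.]), array([564.1, 194.6]), array([69.6, 13.5]), 3.1)
== scene
ribs
(array([268., 234.]), array([604.7,  96. ]), array([41.6, 16.7]), 3.0)
(array([244., 225.]), array([624.6,  16.4]), array([19.8, 40.7]), 1.0)
(array([277., 213.]), arra
[... 465 characters left out ...]
4.3,  72.9]), array([15.8, 38.3]), 5.6)
(array([246., 186.]), array([543.4,  -7.5]), array([40.7, 15.5]), 3.7)
(array([211., 166.]), array([603.9,  91.5]), array([39.8, 16.3]), 7.2)
(array([239., 159.]), array([622.9,  11.5]), array([17.6, 39.7]), 5.7)
lids
(array([246., 187.]), array([543.8,  -7.7]), array([91.6, 61.4]), 2.8)
(array([216., 181.]), array([572.2,  75.4]), array([157.4,  91.4]), 2.7)
(array([240., 161.]), array([623.2,  11.5]), array([61.9, 91.1]), 3.3)
bar
(array([274., 176.]), array([580.3, -91. ]), array([170.1,  12.1]), 2.8)
(array([200., 180.]), array([569.9, 129.4]), array([197.3,  12. ]), 2.7)
handle
(array([178., 183.]), array([557.5, 190.6]), array([53.2, 14.5]), 5.3)
```

View pics/scene7.png

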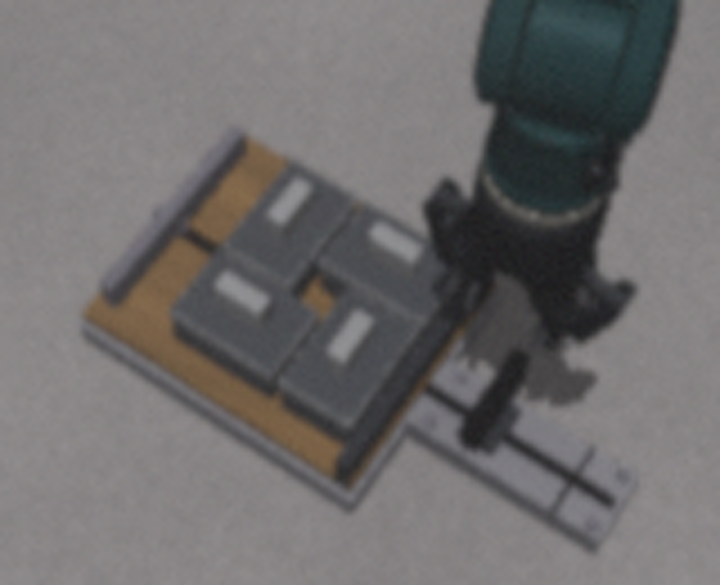

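View pics/wrist7.png

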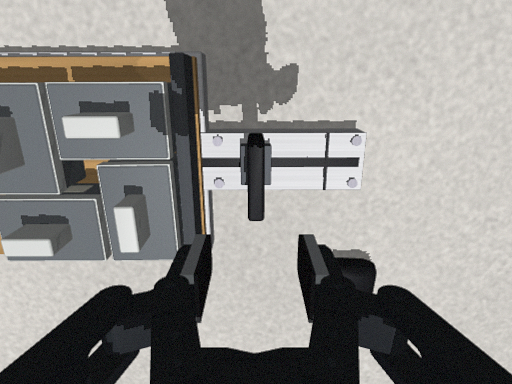

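The pinwheel is placed to within about 1 mm and the press is home. The handle is centred between the fingers at pixel (256,179). I descend and grip.

>>> {"api": "carry_out", "payload": {"rows": [[[-0.02, 0.02, -0.5], 0, 0.5], [[0, 0, -0.6], 0, 0.5], [[0, 0, -0.6], 0, 0.5], [[0, 0, -0.57], 0, 0.5], [[0, 0, 0], 0, 0.5], [[0, 0, 0], 0, 0], [[0, 0, 0], 0, 0], [[0, 0, 0], 0, 0]]}}

```text
time: 24.58
position: [0.5676, 0.1941, 0.0692]
ee_rot: [-180.0, 0.2, -177.2]
wrist_force: [-0.1, -3.0, 5.9]
grip_width: 0.0132
```

>>> {"api": "carry_out", "payload": {"rows": [[[0, 0, 0], 0, 0], [[0, 0, 0], 0, 0]]}}

```text
time: 24.82
position: [0.5676, 0.1941, 0.0692]
ee_rot: [-180.0, 0.2, -177.2]
wrist_force: [0.2, -1.7, 7.5]
grip_width: 0.0129
```

>>> {"api": "carry_out", "payload": {"rows": [[[0, 0.05, 0], 0, 0], [[-0.01, 0.08, 0], 0, 0], [[0, 0.08, 0], 0, 0], [[-0.01, 0.08, 0], 0, 0], [[0, 0.08, 0], 0, 0], [[-0.01, 0.08, 0], 0, 0], [[0, 0.08, 0], 0, 0], [[0, 0.08, 0], 0, 0]]}}

```text
time: 25.82
position: [0.566, 0.2271, 0.0692]
ee_rot: [-179.8, 0.1, -177.3]
wrist_force: [-0.1, -8.0, 9.6]
grip_width: 0.0133
```

>>> {"api": "carry_out", "payload": {"rows": [[[-0.01, 0.07, 0], 0, 0], [[0, 0.06, 0], 0, 0], [[0, 0.05, 0], 0, 0], [[0, 0.04, 0], 0, 0], [[0, 0.03, 0], 0, 0], [[0, 0, 0], 0, 0], [[0, 0, 0], 0, 0]]}}

```text
time: 26.7
position: [0.5652, 0.2415, 0.0692]
ee_rot: [-179.7, 0.1, -177.3]
wrist_force: [-0.5, -7.9, 8.8]
grip_width: 0.0133
```

```bash
python3 chk.py 8
```

```text
[0.56518921 0.24145748 0.06920023] [-1.79739998e+02  7.23829512e-02 -1.77335410e+02] 0.013264293743496233
== wrist
ribs
(array([364., 341.]), array([570.8, 283.5]), array([9.1, 6.9]), 8.1)
(array([319., 306.]), array([559.9, 268.5]), array([31.1, 37.5]), 3.8)
(array([191., 305.]), array([562.3, 216.1]), array([31.2, 37.3]), 1.4)
lids
(array([  7., 329.]), array([605.3, 128.4]), array([12.1, 60.8]), 78.6)
(array([286., 254.]), array([555.4, 255.8]), array([15.9,  7.2]), 63.9)
(array([223., 253.]), array([556.5, 227.8]), array([ 7.1, 15.8]), 30.4)
(array([255., 195.]), array([528.9, 240.6]), array([ 5.8, 14. ]), 0.9)
bar
(array([254., 183.]), array([528.7, 240.4]), array([ 5.2, 13.6]), 2.7)
(array([ 21., 206.]), array([556.6, 129.9]), array([155.2,  24.3]), 2.8)
handle
(array([254., 269.]), array([561.1, 241.2]), array([38.5, 68.2]), 70.5)
== scene
ribs
(array([320., 258.]), array([573.9, 267.9]), array([24.5, 21. ]), 54.8)
(array([267., 234.]), array([604. ,  95.9]), array([40.9, 16.9]), 5.7)
(array([244., 225.]), array([623.7,  16.6]), array([41. , 18.8]), 89.4)
(array([277., 213.]),
[... 473 characters left out ...]
.3,  72.9]), array([15.8, 38.3]), 5.6)
(array([246., 186.]), array([543.4,  -7.6]), array([40.7, 15.6]), 4.1)
(array([211., 166.]), array([603.9,  91.7]), array([39.7, 16. ]), 7.1)
(array([239., 159.]), array([622. ,  11.3]), array([40.3, 17.6]), 89.2)
lids
(array([219., 194.]), array([524.6,  73.2]), array([61.7, 91.5]), 2.8)
(array([212., 168.]), array([603.7,  91.9]), array([92.1, 61.6]), 3.5)
(array([243., 174.]), array([575.8,   8.2]), array([157.2,  91. ]), 3.9)
bar
(array([258., 176.]), array([577.2, -33.3]), array([170.4,  32.8]), 2.9)
(array([200., 180.]), array([569.9, 129.4]), array([197.3,  12. ]), 2.7)
handle
(array([161., 189.]), array([542.3, 237.6]), array([26.4, 14.5]), 1.3)
```

View pics/scene8.png

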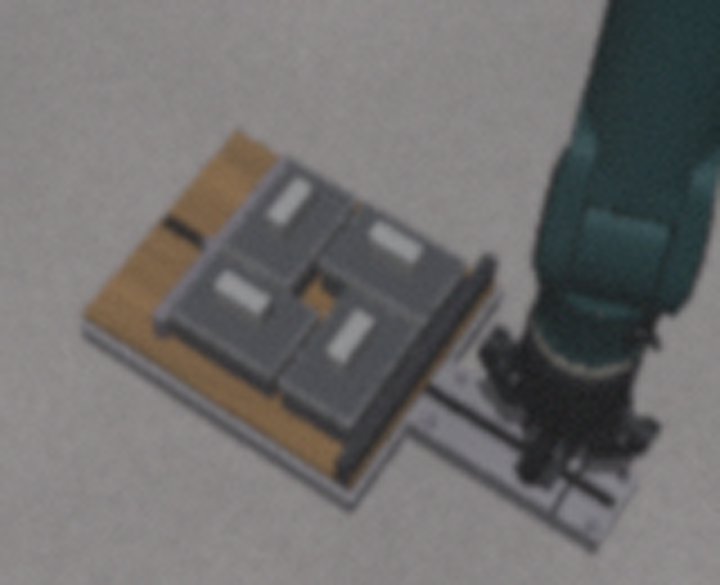

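View pics/wrist8.png

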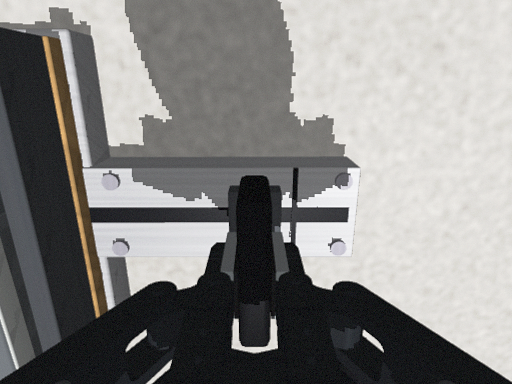

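```bash
cat > shoe.py <<'E'
from jig import *
import sys
tag=sys.argv[1]
st=bot.sense();p,d,c,T,P=rgbd('wrist')
cv2.imwrite(f'pics/shoe{tag}.png',cv2.resize(p[150:270,210:350],None,fx=5,fy=5,interpolation=cv2.INTER_NEAREST)[:,:,::-1])
g=p.mean(-1)
z=P[...,2]
for r in range(184,212,4):
    print(r,'z',(z[r,262:300:2]*1000).round(0).astype(int),'g',g[r,274:300].astype(int))
E
python3 shoe.py 8
```

```text
184 z [77 78 78 74 30 30 31 30 30 31 31 31 31 31 31 30 32 31 31] g [118 119 116 117 117 117 114 109 113 114 113 116 113 115 112 115 115 109
  84  15  16  15  15  57 116 111]
188 z [84 83 83 81 38 39 39 39 39 39 30 30 32 30 29 32 32 31 31] g [ 34  38  37  37  37  34  73 116 115 115 112 113 111 115 115 117 116 113
  77  13  13  24  18  63 120 116]
192 z [88 89 88 88 81 46 45 45 46 46 30 29 31 31 31 31 32 31 30] g [ 50  46  44  44  45  47  45  81 118 113 110 152 235 230 230 214 110 106
  61  14  10  10  30  74 120 114]
196 z [96 95 94 92 88 45 46 46 45 45 30 30 30 31 30 31 31 32 32] g [ 52  50  47  50  44  49  47  71 168 249 241 241 238 241 232 104 114 108
  58  17  13  18  22  69 118 119]
200 z [98 98 98 97 94 46 45 46 46 46 30 30 31 31 30 31 31 31 31] g [ 48  46  47  50  48  47  45 122 231 235 232 230 228 229 229 233 235 222
  55  66  66  55  25  83 109 110]
204 z [100  99 100  99  98  45  46  46  46  45  31  30  30  31  31  31  32  31
  31] g [ 47  49  47  50  43  46  42 137 242 233 231 231 231 230 232 231 237 226
  65  67  67  66 120 219 238 234]
208 z [100  99 101  99  98  45  46  45  46  46  32  31  30  31  31  33  32  31
  31] g [52 45 49 48 49 48 44 51 59 57 54 55 60 57 55 54 58 56 57 68 66 70 66 56
 58 57]
```

View pics/shoe8.png

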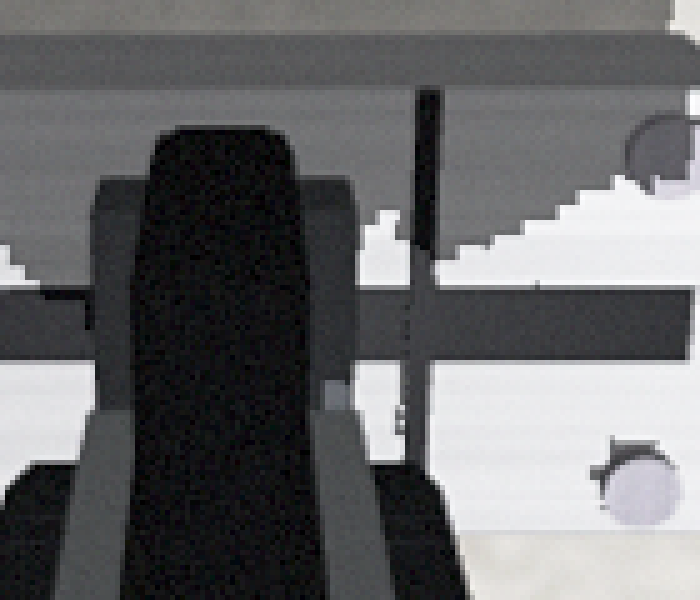

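```bash
python3 - <<'E'
from jig import *
c,T=cam(vision,'wrist',bot.sense())
a=ray(c,T,[[281.1,200]],.045);b=ray(c,T,[[291.55,200]],.03);print(a,b,(b-a)*1000)
# top & scene: bar position
for cn in ['top','scene']:
  p,d,c,T,P=rgbd(cn);z=P[...,2];x=P[...,0];y=P[...,1]
  m=(z>.055)&(z<.082)&(y<-.03)&(y>-.14)&(x>.45)&(x<.7)
  m&=~((y>-.05)&(x<.53)); print(cn,*rects(c,T,m,.0755,6),np.median(y[m]))
E
```

```text
[[0.54744708 0.25626883 0.045     ]] [[0.55276094 0.26416262 0.03      ]] [[  5.31385957   7.89378558 -15.        ]]
top (array([259., 177.]), array([577.5, -40.8]), array([170.6,  17.9]), 2.9) -0.04315116190656797
scene (array([235., 217.]), array([598.9, -41.7]), array([140.5,  18.2]), 8.2) -0.04056770431560197
```

Shoe to line measures 7.6 mm along the jig, and the TCP travel of 47.4 mm out of 55 says the same. I continue slowly.

>>> {"api": "carry_out", "payload": {"rows": [[[0, 0.03, 0], 0, 0], [[0, 0.03, 0], 0, 0], [[0, 0.03, 0], 0, 0], [[0, 0.03, 0], 0, 0], [[0, 0.02, 0], 0, 0], [[0, 0, 0], 0, 0], [[0, 0, 0], 0, 0], [[0, 0, 0], 0, 0]]}}

```text
time: 28.0
position: [0.5649, 0.2471, 0.0692]
ee_rot: [-179.6, -0.0, -177.4]
wrist_force: [-0.3, -12.5, 11.1]
grip_width: 0.013
```

```bash
python3 shoe.py 9|tail -6; python3 -c "
from plant import bot;s=bot.sense();print(s['position'],s['wrist_force'],s['joint_velocities'].round(2))"
```

```text
204 z [100 100 100  99  99  46  46  46  46  45  31  32  32  32  31  30  30  31
  30] g [ 46  45  43  44  46  46  46  75 107  77  68  61  59 116 222 237 233 231
 233 231 232 231 233 232 232 232]
208 z [101 100 100 101 100  45  45  45  46  46  31  32  31  31  32  30  29  30
  31] g [47 49 47 48 44 49 44 49 61 57 68 65 67 63 63 65 64 67 68 65 68 68 68 65
 73 75]
[0.56488679 0.24706204 0.06917989] [ -1.98985473 -13.45962105  10.54426535] [ 0.05 -0.04  0.06 -0.    0.04 -0.07 -0.09]
```

View pics/shoe9.png

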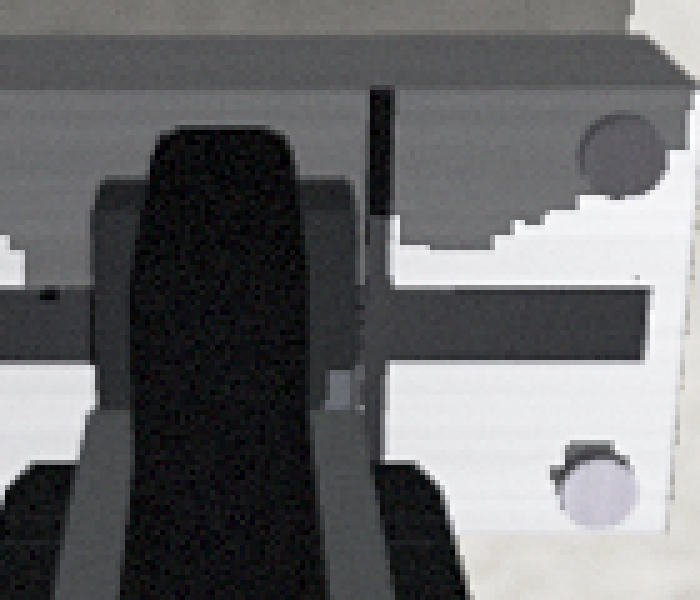

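About 2 mm remain.

>>> {"api": "carry_out", "payload": {"rows": [[[0, 0.02, 0], 0, 0], [[0, 0.02, 0], 0, 0], [[0, 0, 0], 0, 0], [[0, 0, 0], 0, 0], [[0, 0, 0], 0, 0], [[0, 0, 0], 0, 0], [[0, 0, 0], 0, 0], [[0, 0, 0], 0, 0]]}}

```text
time: 29.05
position: [0.5648, 0.2492, 0.0692]
ee_rot: [-179.5, -0.0, -177.4]
wrist_force: [-1.8, -13.5, 11.0]
grip_width: 0.013
```

```bash
python3 shoe.py 10|tail -3;python3 chk.py 10| sed -n '/scene/,$p'; python3 - <<'E'
from jig import *
s=bot.sense();print(s['position'],s['wrist_force'],s['grip_width'],s['time'])
E
```

```text
208 z [100 100 101  99  99  46  45  45  46  44  32  31  30  30  31  31  32  30
  32] g [47 49 47 45 47 48 44 42 64 65 66 71 66 65 62 69 68 66 65 64 64 71 65 70
 67 68]
== scene
ribs
(array([308., 250.]), array([575.1, 226.1]), array([29.4, 17.1]), 59.3)
(array([267., 234.]), array([605.,  96.]), array([42.3, 16.7]), 3.0)
(array([245., 226.]), array([624.8,  21.2]), array([19.3, 41.1]), 3.8)
(array([277., 213.]), array([525.6,  76.8]), array([40.8, 18.8]), 89.8)
(array([256., 205.]), array([543.6,   2. ]), array([17.5, 39.3]), 86.6)
lids
(array([261., 225.]), array([574.1,  49. ]), array([158.8, 153. ]), 2.9)
bar
(array([281., 239.]), array([569.8, 126.9]), array([199.9,  25.5]), 2.5)
(array([240., 214.]), array([577.5, -35.3]), array([168.4,  23.6]), 9.7)
handle
(array([313., 258.]), array([577.2, 250.8]), array([23.1, 39.5]), 77.2)
== top
ribs
(array([218., 193.]), array([524. ,  72.9]), array([16.4, 38.5]), 6.4)
(array([244., 186.]), array([543.3,  -1. ]), array([14.3, 40.3]), 89.6)
(array([211., 166.]), array([603.1,  91.4]), array([41.5, 16.3]), 7.2)
(array([237., 159.]), array([622.1,  18.5]), array([37.4, 17.6]), 89.5)
lids
(array([228., 178.]), array([573.6,  45.2]), array([157.5, 152.2]), 2.9)
bar
(array([256., 178.]), array([576.3, -36.4]), array([167.5,  11. ]), 2.8)
(array([200., 180.]), array([569.9, 129.4]), array([197.3,  12. ]), 2.7)
handle
(array([159., 189.]), array([541.1, 244.9]), array([23.9, 11.6]), 1.3)
[0.56476371 0.2492864  0.06922455] [ -0.92242261 -13.18447173  11.19275665] 0.013141546121676536 29.25
```

View pics/shoe10.png

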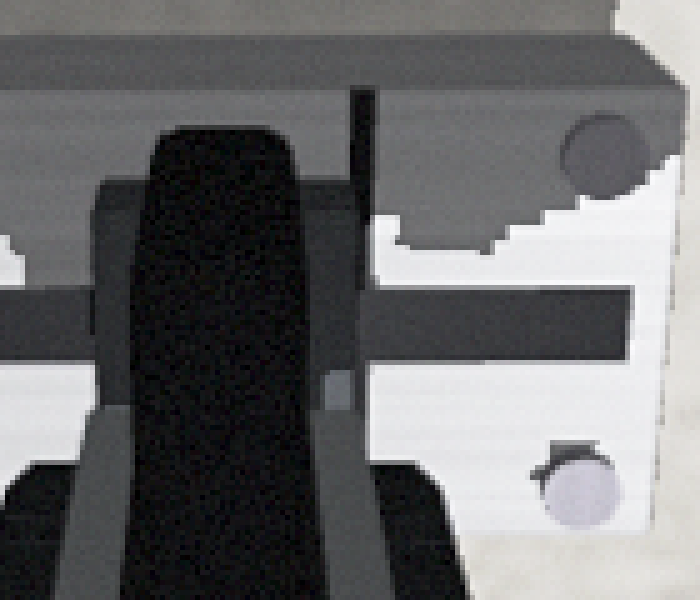

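View pics/scene10.png

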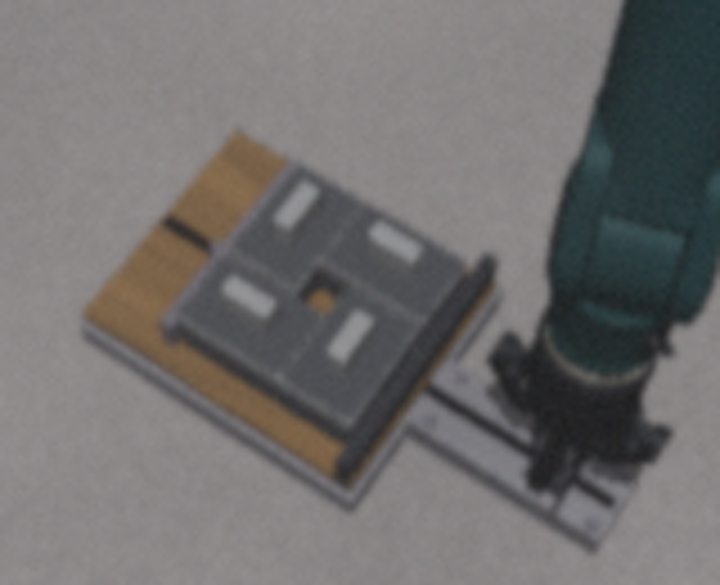

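The shoe meets the line: TCP travel is 55.2 mm, bar travel 54.6 mm, and the bar-to-fence gap about 154 mm. The layer is square and flat, so I hand in.

```bash
python3 -c "
from plant import order,bot
print(order.hand_in());s=bot.sense();print(s['time'],s['position'],s['wrist_force'],s['grip_width'])"
```

```text
the job is handed in; nothing more can be done
None
the job is handed in; nothing more can be done
```

The job is handed in at about 29 s, with the gripper still holding the handle at the black line. No verdict was reported, so success rests on my own checks.

- **Laying:** I laid both bench cases by their ribs. With the press still home, the scene and top cameras put each within about 1–2 mm of its place, flat and crosswise to the other two.
- **Pull:** I then drew the handle out. The tool moved 55.2 mm and the press bar about 54.6 mm, against the 55 mm needed. In the wrist picture the shoe's edge met the line.
- **Last state:** The bar-to-fence gap was about 154 mm, as specified. The layer measured about 157 × 152 mm and square to the jig. The two cases at the press-bar end had been nudged about 7 mm, within the 18 mm limit. The grip opening stayed at 13 mm, the pull was about 13 N and the tool was at rest.
- **Disagreement:** The top camera read about 3–4 mm lower in world y than the scene and wrist cameras. I therefore did the fine placing relative to the jig within one view.
- **Not checked:** I kept clear of the bottle, tip rack and mouse, but did not measure them again at the end.

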